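Socket a tier's corner legs into the stacking frame below

ROBOT

A 6-joint arm with a two-finger parallel gripper is mounted at the origin on a cart in front of the work surface, level with it; the furniture and walls round the work are solid. World frame = base frame: x ahead of the robot, y to its left, z up, the work surface at z = 0. Lengths are in m, angles in rad, forces in N, time in s.
With the tool pointing down it reaches from about 0.3 to 0.875 m from the base axis. Payload 6.4 kg.
Tool frame: the origin (TCP) lies between the finger pads; the fingertips stand 19 mm ahead of it and the grasp point (between the pads) is the TCP (ctrl.tips_ahead is the z of the fingertips in the tool frame, in m); z points along the fingers, y is the line along which they close (so a half turn about z gives the same grasp; the last joint's range is limited). The gripper opens to 85 mm and grips with 20 to 120 N. Pads are 22 mm wide; open, the fingers measure 114 mm over their backs; the gripper's body (76 mm by 85 mm) begins 54 mm behind the grasp point. The pads swing forward as they close: fully open they stand 13 mm farther back than shut.
Start: joints at [-1.383, 0.181, 1.607, -0, 1.354, -0.206], TCP at [0.221, -0.531, 0.219] pointing down, gripper open.
Joint ranges: [-2.99, 2.99], [-0.89, 2.07], [0.3, 2.58], [-1.14, 4.28], [0, 2.63], [-3.12, 3.12]. Speed limits (rad/s): [2.57, 2.57, 3.01, 3.14, 3.14, 3.14].

INTERFACE

Orientations are given as a unit quaternion [w, x, y, z].
In Python, from bench import readout, vision, ctrl gives the robot as it stands.
- The arm moves only by the tool play_rows, never from a script. Its arguments are lists of equal length, an entry for each row: "xyz": the shift along the tool's x, y, z in mm, a list of three; "rot": the turn, a rotation vector about the tool's x, y, z in rad, a list of three; "grip": the opening, from 0 (shut) to 1 (fully open). In form: {"xyz": [[x, y, z], ...], "rot": [[rx, ry, rz], ...], "grip": [grip, ...]}. A call has exactly 10 rows; each row is the pose to reach, as a shift and turn from the pose commanded when the call began, along the tool's axes at that moment; what a row does not reach only later rows make up. A row lasts 1/8 s, in which the tool goes at most 62.5 mm and 10.7 degrees, less where a joint would pass 70% of its speed; a pose out of reach is approached as far as the arm can. A call with a gripper value outside its range is refused whole. The fingers move at their own pace and stop on an object; the grip force is fixed at half the most. Time passes only in rows, so rows that repeat a pose let the fingers close, or fill a call up. It gives the time, the measured TCP pose, the force, the opening and the grip force at its end, in the units of the state.
- readout.get_obs(): the state, without advancing time (a new reading comes with each control period).
- vision.camera(name): name is "scene" or "side" or "wrist"; returns a dict with "color" (400x640x3 uint8, red, green, blue), "depth" (400x640 float32, m along the optical axis (not along the pixel's ray), 0 where there is no reading), "camera_matrix" (3x3 intrinsics, pixels), "k1" (the pictures are not rectified: a ray, as slopes to the right and down, at radius r is drawn at 1 + k1 r^2 times it, then the intrinsics apply), "extrinsics" (4x4, takes a point from camera to world coordinates); the wrist camera has in their place "hand_eye" (4x4, takes a point from camera to tool coordinates, whose origin is the TCP and whose axes are the flange's). Camera axes: x right, y down, z forward; pixel columns grow to the right and rows downward; lengths in m; the calibration is good to about 2 mm. A picture is of the moment at which its call begins: read the wrist's pose just before it.
- ctrl.hand_in(): hands the job in; it is judged then, once.
The state is a dict: "time_s": time; "q": joint angles; "dq": joint speeds; "joint_efforts": joint torques, N m; "eef_pos": TCP position; "eef_rot": TCP orientation; "wrist_force": force on the tool from outside, world axes, zero at the start; "torque": the same for the moment, N m; "opening": opening from 0.0 (shut) to 1.0 (fully open); "grasp_force": force on a finger pad.
Only numpy, scipy, OpenCV 4.12 (cv2) and the standard library are available. Lean on these libraries where they do the work, as an engineer would, in place of code of your own. Each camera call takes 0.05 s, during which the arm holds its last target. There are 200 camera calls.

TASK

Stack a tier on the open base frame, the one with four cup-topped corner posts: of the two handled tiers on the table, take the long one whose legs match the cups, and lower it so that all four of its legs stand fully home in the four cups. Do not let go of it above the cups, and leave the small square tier standing where it is.

Things in the scene. Friction and masses are not known exactly. Their poses are not given: they have to be found in the camera images.
- base_frame: Base frame, no handle: plywood deck on skids, four steel posts topped by round cups open upward; screwed to the table, 173x133x86 mm over the cups. Origin on the table, midway between the posts; x along its long side, z up. Post axes at x +-65, y +-45 mm. Cups: inner floor 63 mm above the origin, 24 mm wide inside, flaring above 70 mm height to 38 mm wide at the mouth at 86 mm.
- long_tier: Long tier: wood deck 150x110 mm, low rim, on four 12 mm steel legs at x +-65, y +-45 mm with round tips. Origin midway between the foot tips; z up. Deck top 58, rim top 72 mm above it. Hoop handle: level bar 10 mm thick, 100 mm long, along x over the middle, centre 105 mm above the origin. 0.4 kg, balanced; same after half a turn. Fully home: origin 63 mm above the base frame's.
- square_tier: Small square tier, a bystander of the same make that does not fit: wood deck 104x104 mm, four steel legs at x +-42, y +-42 mm. Origin midway between the foot tips; z up. Deck top 58, rim top 72 mm above it; its handle bar, 68 mm long, runs along x, centre 105 mm above the origin. Leave it standing.

How it is judged:
By the outcome, as a careful person would: the job done as asked, in the order asked, and still so for the second after the job is handed in, with the robot touching nothing.
It also fails if it takes over 38 s, if anything falls off the work surface, if the arm or the gripper's body presses on something with over 40 N, if the wrist force passes 120 N, or if a joint passes its speed limit or range.

## Working session

There is one attempt and no reset: what is moved stays moved. The work goes in short steps, Python scripts to look and compute and a tool call to move; the robot and the scene stay as the last step left them, time stands still between calls to the robot, and variables do not carry over. Pictures are saved under pics/ and viewed, at most 10 in all, crops included, and the job is handed in when it is done.

Besides the shell and the picture viewer there is one more tool, called in YAML: its name, and indented under it one key for each argument. play_rows: Moves the arm, as the interface text tells. Its arguments: {"type":"object","properties":{"xyz":{"type":"array","items":{"type":"array","items":{"type":"number"}}},"rot":{"type":"array","items":{"type":"array","items":{"type":"number"}}},"grip":{"type":"array","items":{"type":"number"}}},"required":["xyz","rot","grip"]}

```bash
mkdir -p pics; cat > h.py <<'E'
import numpy as np, cv2
from bench import readout, vision, ctrl
from scipy.spatial.transform import Rotation as R
def pose():
    o=readout.get_obs(); q=o["eef_rot"]; T=np.eye(4)
    T[:3,:3]=R.from_quat([q[1],q[2],q[3],q[0]]).as_matrix(); T[:3,3]=o["eef_pos"]; return T,o
def shot(n):
    T,o=pose(); c=vision.camera(n)
    E=c["extrinsics"] if n!="wrist" else T@np.array(c["hand_eye"])
    return c,np.array(E)
def rays(c,uv):
    K=np.array(c["camera_matrix"]); return cv2.undistortPoints(np.array(uv,float).reshape(-1,1,2),K,np.array([c["k1"],0,0,0.])).reshape(-1,2)
def cloud(c,E):
    h,w=c["depth"].shape; u,v=np.meshgrid(np.arange(w),np.arange(h))
    r=rays(c,np.stack([u,v],-1).reshape(-1,2)); z=c["depth"].reshape(-1,1)
    P=np.hstack([r*z,z])@E[:3,:3].T+E[:3,3]; P[z[:,0]==0]=np.nan
    return P.reshape(h,w,3)
E
python3 - <<'E'
from h import *
for n in ["scene","side"]:
    c,E=shot(n); cv2.imwrite(f"pics/{n}0.png",c["color"][...,::-1]); P=cloud(c,E)
    np.savez(f"{n}0.npz",P=P,color=c["color"],E=E)
    print(n,E.round(3).tolist(),c["k1"],np.array(c["camera_matrix"]).tolist(),np.isfinite(P[...,2]).mean())
E
```

```text
scene [[-0.828, -0.265, 0.495, 0.049], [-0.561, 0.385, -0.732, 0.63], [0.003, -0.884, -0.468, 0.457], [0.0, 0.0, 0.0, 1.0]] -0.11048055643013095 [[416.62628728538425, 0.0, 325.32545084562526], [0.0, 416.62628728538425, 201.42428955621807], [0.0, 0.0, 1.0]] 0.99606640625
side [[-0.994, -0.059, 0.088, 0.398], [-0.104, 0.401, -0.91, 1.024], [0.018, -0.914, -0.405, 0.52], [0.0, 0.0, 0.0, 1.0]] -0.14614408629905412 [[482.0643843053684, 0.0, 319.9001895861002], [0.0, 482.0643843053684, 200.00879033549268], [0.0, 0.0, 1.0]] 0.99619921875
```

View pics/scene0.png

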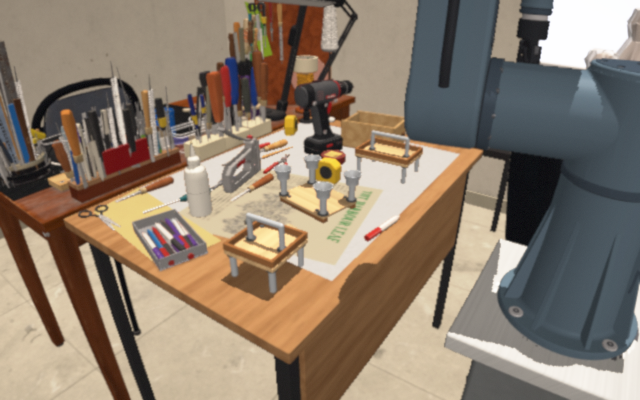

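View pics/side0.png

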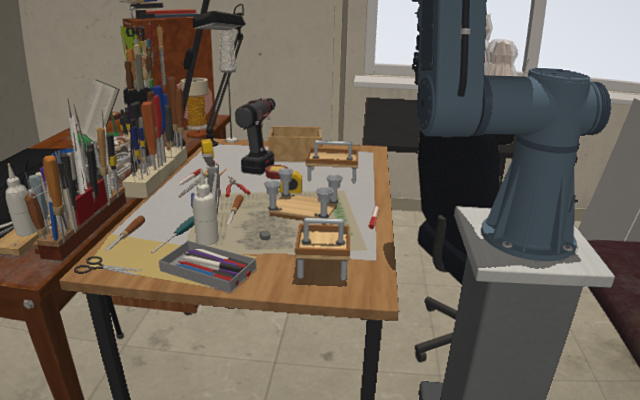

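The scene view shows a tier at (265,245), another at (390,150) and the base frame at (318,190). The side view shows the same three at (322,245), (332,155) and (303,200). Next I'll measure them from the depth clouds.

```bash
python3 - <<'E'
from h import *
box={"scene":{"near":(215,205,315,295),"far":(350,125,428,185),"base":(268,148,366,222)},
"side":{"near":(290,212,355,290),"far":(300,138,364,185),"base":(262,172,345,218)}}
for n in box:
    d=np.load(f"{n}0.npz");P=d["P"]
    for k,(a,b,c,e) in box[n].items():
        Q=P[b:e,a:c].reshape(-1,3);Q=Q[np.isfinite(Q[:,2])]
        for lo,hi in ([(.05,.078),(.09,.125)] if k!="base" else [(.06,.1),(.005,.05)]):
            S=Q[(Q[:,2]>lo)&(Q[:,2]<hi)]
            m=np.median(S,0);S=S[np.linalg.norm(S[:,:2]-m[:2],axis=1)<.13]
            r=cv2.minAreaRect((S[:,:2]*1000).astype(np.float32))
            print(n,k,lo,len(S),np.round(r[0]),np.round(r[1]),round(r[2],1),"zmax",S[:,2].max().round(3))
E
```

```text
scene near 0.05 2619 [468. 193.] [107. 107.] 5.0 zmax 0.078
scene near 0.09 305 [468. 194.] [77. 10.] 4.9 zmax 0.111
scene far 0.05 1347 [ 497. -361.] [161. 195.] 1.6 zmax 0.078
scene far 0.09 175 [ 492. -322.] [109.  11.] 0.7 zmax 0.111
scene base 0.06 909 [541. -63.] [132. 172.] 79.3 zmax 0.088
scene base 0.005 2087 [ 546. -103.] [192. 180.] 79.6 zmax 0.05
side near 0.05 1760 [472. 192.] [104. 108.] 3.7 zmax 0.078
side near 0.09 248 [471. 194.] [78. 13.] 4.0 zmax 0.112
side far 0.05 948 [ 495. -355.] [150. 185.] 0.7 zmax 0.078
side far 0.09 160 [ 494. -319.] [109.  17.] 1.5 zmax 0.111
side base 0.06 677 [542. -62.] [135. 166.] 79.8 zmax 0.089
side base 0.005 1597 [550. -94.] [191. 175.] 80.0 zmax 0.05
```

```bash
cat >> h.py <<'E'
def togo(xyz,yaw=None):
    """shift in tool mm and turn (rad) to reach xyz with tool down and tool y at yaw+90 mod pi (bar along yaw)"""
    T,o=pose(); Rm=T[:3,:3]; s=Rm.T@(np.array(xyz)-T[:3,3])*1000
    best=None
    for k in (0,np.pi):
        y=yaw+k; X=np.array([np.cos(y),np.sin(y),0]); Z=np.array([0,0,-1.]); G=np.stack([X,np.cross(Z,X),Z],1)
        v=R.from_matrix(Rm.T@G).as_rotvec()
        if best is None or np.linalg.norm(v)<np.linalg.norm(best): best=v
    return s.round(1),best.round(4)
E
python3 - <<'E'
from h import *
T,o=pose(); print(T.round(4),o["q"],o["time_s"]); print(togo([.493,-.321,.23],np.radians(1)))
P=np.load("scene0.npz")["P"]; Q=P[95:150,300:420].reshape(-1,3); Q=Q[(Q[:,2]>.04)&(Q[:,2]<.4)&(Q[:,0]>.3)&(Q[:,0]<1)]
h,x,y=np.histogram2d(Q[:,0],Q[:,1],bins=[np.arange(.4,1,.05),np.arange(-.6,.2,.05)])
for i,j in zip(*np.where(h>10)):
    s=Q[(Q[:,0]>x[i])&(Q[:,0]<x[i+1])&(Q[:,1]>y[j])&(Q[:,1]<y[j+1])]; print(x[i].round(2),y[j].round(2),s[:,2].max().round(3),end="; ")
E
```

```text
[[ 9.235e-01  3.837e-01 -3.000e-04  2.205e-01]
 [ 3.837e-01 -9.235e-01  1.600e-03 -5.305e-01]
 [ 3.000e-04 -1.600e-03 -1.000e+00  2.178e-01]
 [ 0.000e+00  0.000e+00  0.000e+00  1.000e+00]] [-1.38329548e+00  1.81467681e-01  1.60790407e+00 -1.67792495e-05
  1.35381169e+00 -2.06283094e-01] 0.1
(array([332. , -88.9, -12. ]), array([-0.0016, -0.    ,  0.3763]))
0.4 -0.4 0.074; 0.4 -0.35 0.111; 0.45 -0.4 0.073; 0.45 -0.35 0.111; 0.5 -0.55 0.08; 0.5 -0.5 0.081; 0.5 -0.45 0.086; 0.5 -0.4 0.072; 0.5 -0.35 0.111; 0.55 -0.6 0.084; 0.55 -0.55 0.079; 0.55 -0.45 0.086; 0.55 -0.4 0.072; 0.55 -0.35 0.073; 0.55 -0.3 0.073; 0.6 -0.6 0.083; 0.6 -0.45 0.086; 0.65 -0.6 0.085; 0.65 -0.55 0.084; 0.65 -0.45 0.167; 0.65 -0.4 0.177; 0.65 -0.35 0.178; 0.7 -0.6 0.086; 0.7 -0.55 0.085; 0.7 -0.5 0.081; 0.7 -0.45 0.158; 0.7 -0.4 0.161; 0.7 -0.35 0.185; 0.7 -0.3 0.19; 0.75 -0.35 0.049; 0.9 -0.6 0.056;
```

play_rows:
  xyz:
    - [33, -9, -2]
    - [70, -18, -4]
    - [115, -30, -6]
    - [160, -42, -8]
    - [205, -55, -10]
    - [250, -67, -12]
    - [285, -76, -12]
    - [310, -83, -12]
    - [325, -87, -12]
    - [332, -89, -12]
  rot:
    - [0, 0, 0.04]
    - [0, 0, 0.08]
    - [0, 0, 0.13]
    - [0, 0, 0.18]
    - [0, 0, 0.23]
    - [0, 0, 0.28]
    - [0, 0, 0.32]
    - [0, 0, 0.35]
    - [0, 0, 0.37]
    - [0, 0, 0.376]
  grip: [1, 1, 1, 1, 1, 1, 1, 1, 1, 1]

```text
time_s: 1.35
eef_pos: [0.4934, -0.3206, 0.2301]
eef_rot: [-0.0, 1.0, 0.009, -0.0]
wrist_force: [0.2, 0.1, 0.8]
opening: 1.003
grasp_force: 0.0
```

```bash
python3 - <<'E'
from h import *
T,o=pose(); print(T.round(3).tolist(),o["time_s"],np.abs(o["dq"]).max())
c,E=shot("wrist"); cv2.imwrite("pics/w1.png",c["color"][...,::-1]); P=cloud(c,E); np.savez("w1.npz",P=P)
Q=P.reshape(-1,3); Q=Q[np.isfinite(Q[:,2])]
for lo,hi in [(.09,.12),(.062,.076)]:
    S=Q[(Q[:,2]>lo)&(Q[:,2]<hi)]; S=S[(np.abs(S[:,0]-.493)<.1)&(np.abs(S[:,1]+.321)<.08)]
    r=cv2.minAreaRect((S[:,:2]*1000).astype(np.float32)); print(len(S),r,S[:,2].max())
E
```

```text
[[1.0, 0.019, -0.001, 0.493], [0.019, -1.0, 0.001, -0.321], [-0.001, -0.001, -1.0, 0.23], [0.0, 0.0, 0.0, 1.0]] 1.35 0.1346996014218619
1451 ((492.4254150390625, -323.7341003417969), (107.78167724609375, 9.753645896911621), 1.5969613790512085) 0.11158476629884884
3935 ((491.3483581542969, -324.0412902832031), (149.71018981933594, 110.28485107421875), 1.413616418838501) 0.07570517293051782
```

View pics/w1.png

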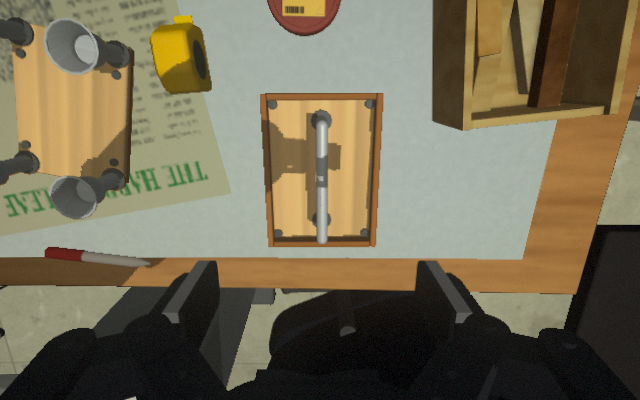

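The wrist view shows the long tier centred at (322,170) with its bar running vertically. Its 150x110 mm rim confirms it's the right tier, and two cups of the base frame show at left. I'll descend and grip.

play_rows:
  xyz:
    - [-1, 3, 15]
    - [-1, 3, 40]
    - [-1, 3, 65]
    - [-1, 3, 90]
    - [-1, 3, 108]
    - [-1, 3, 119]
    - [-1, 3, 125]
    - [-1, 3, 125]
    - [-1, 3, 125]
    - [-1, 3, 125]
  rot:
    - [0, 0, 0]
    - [0, 0, -0.007]
    - [0, 0, -0.007]
    - [0, 0, -0.007]
    - [0, 0, -0.007]
    - [0, 0, -0.007]
    - [0, 0, -0.007]
    - [0, 0, -0.007]
    - [0, 0, -0.007]
    - [0, 0, -0.007]
  grip: [1, 1, 1, 1, 1, 1, 1, 0.6, 0, 0]

```text
time_s: 2.65
eef_pos: [0.4925, -0.3248, 0.1063]
eef_rot: [0.0, 1.0, 0.012, 0.0]
wrist_force: [-0.6, 0.3, 0.2]
opening: 0.377
grasp_force: 0.0
```

play_rows:
  xyz:
    - [0, 0, 0]
    - [0, 0, 0]
    - [0, 0, 0]
    - [0, 0, 0]
    - [0, 0, -5]
    - [0, 0, -20]
    - [0, 0, -40]
    - [0, 0, -65]
    - [0, 0, -90]
    - [0, 0, -110]
  rot:
    - [0, 0, 0]
    - [0, 0, 0]
    - [0, 0, 0]
    - [0, 0, 0]
    - [0, 0, 0]
    - [0, 0, 0]
    - [0, 0, 0]
    - [0, 0, 0]
    - [0, 0, 0]
    - [0, 0, 0]
  grip: [0, 0, 0, 0, 0, 0, 0, 0, 0, 0]

```text
time_s: 3.9
eef_pos: [0.4926, -0.3248, 0.2183]
eef_rot: [0.001, 1.0, 0.012, 0.001]
wrist_force: [-0.3, 0.4, -0.3]
opening: 0.002
grasp_force: 0.0
```

```bash
python3 - <<'E'
from h import *
T,o=pose(); print(T.round(4).tolist(),o["time_s"],o["opening"],o["grasp_force"],o["wrist_force"],o["torque"])
print(togo([.541,-.0625,.215],np.radians(-10.5)))
c,E=shot("wrist"); cv2.imwrite("pics/w2.png",c["color"][...,::-1]); P=cloud(c,E); np.savez("w2.npz",P=P,color=c["color"])
E
```

```text
[[0.9997, 0.0248, 0.0018, 0.4926], [0.0248, -0.9997, -0.0018, -0.3248], [0.0017, 0.0018, -1.0, 0.2183], [0.0, 0.0, 0.0, 1.0]] 3.9 0.0020576457443640447 0.0 [-0.33531275  0.41340739 -0.31144905] [-0.03049256  0.00388174 -0.03410908]
(array([  54.9, -261.1,    2.9]), array([ 0.0016, -0.0019,  0.2081]))
```

View pics/w2.png

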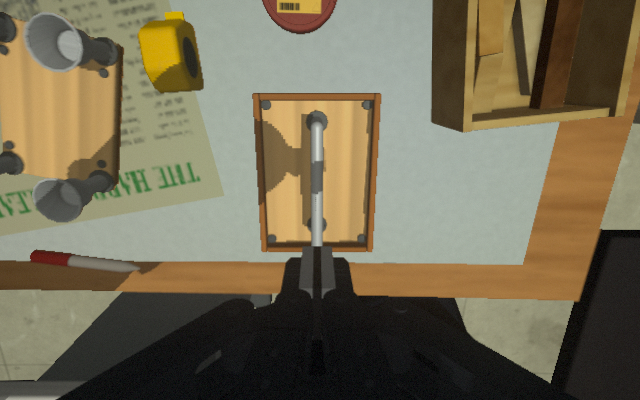

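The fingers shut on nothing. The picture shows the tier undisturbed, with its bar at (317,130-245) and the closed fingers at (317,265). I'll check fingertip position and bar position in one camera.

```bash
python3 - <<'E'
from h import *
print(ctrl.tips_ahead)
for n in ["wrist","side","scene"]:
    c,E=shot(n); P=cloud(c,E); Q=P.reshape(-1,3)
    S=Q[(Q[:,2]>.09)&(Q[:,2]<.125)&(abs(Q[:,0]-.49)<.1)&(abs(Q[:,1]+.32)<.05)]
    print(n,"bar",cv2.minAreaRect((S[:,:2]*1000).astype(np.float32)),S[:,2].max())
    F=Q[(Q[:,2]>.14)&(Q[:,2]<.3)&(abs(Q[:,0]-.49)<.06)&(abs(Q[:,1]+.32)<.06)]
    if len(F):
        m=F[:,2].min(); T=F[F[:,2]<m+.02]; print(n,"fingers zmin",m,len(T),T.min(0).round(3),T.max(0).round(3),T.mean(0).round(3))
    if n=="side": cv2.imwrite("pics/s2.png",cv2.resize(c["color"][40:200,260:440,::-1],None,fx=4,fy=3.7))
E
```

```text
0.019
wrist bar ((493.6245422363281, -323.7012634277344), (105.68155670166016, 9.601875305175781), 1.4523389339447021) 0.11191050447635176
wrist fingers zmin 0.23628175415326688 1205 [ 0.499 -0.338  0.236] [ 0.505 -0.311  0.256] [ 0.502 -0.325  0.248]
side bar ((494.24346923828125, -321.46978759765625), (108.86279296875, 16.531436920166016), 0.7830145359039307) 0.11098977635711937
side fingers zmin 0.2345226561616367 55 [ 0.485 -0.324  0.235] [ 0.505 -0.309  0.254] [ 0.495 -0.317  0.244]
scene bar ((492.5620422363281, -321.08612060546875), (11.978431701660156, 107.5931396484375), 89.36943817138672) 0.11071636984385375
scene fingers zmin 0.2306191721081913 81 [ 0.481 -0.33   0.231] [ 0.505 -0.308  0.25 ] [ 0.49  -0.317  0.241]
```

View pics/s2.png

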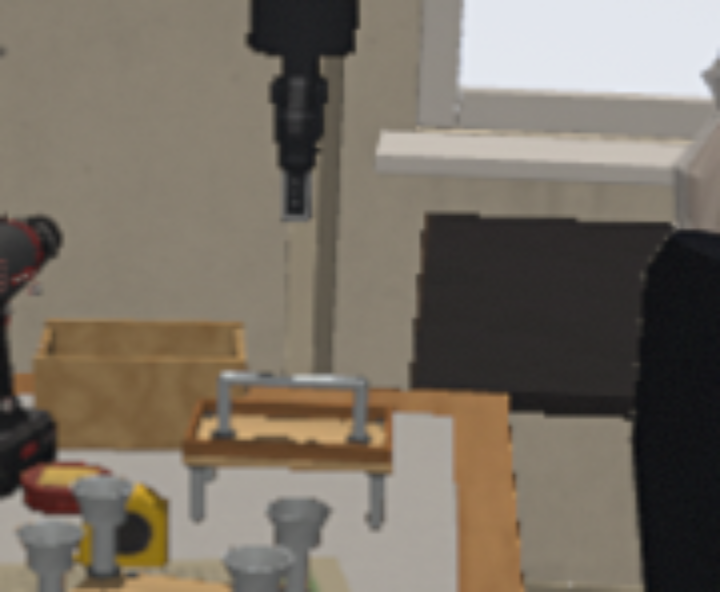

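All three cameras put the closed fingertips at z≈0.232 with the reported TCP at 0.218. The tips, and so the pads, are about 33 mm further back than the reported tool frame says. The first grip therefore closed above the bar. I'll regrasp with the reported z at about 0.073, which puts the true tips at about 0.087, above the 0.072 rim.

play_rows:
  xyz:
    - [0, 0, 0]
    - [0, 0, 0]
    - [0, 0, 20]
    - [0, 0, 45]
    - [0, 0, 70]
    - [0, 0, 95]
    - [0, 0, 115]
    - [0, 0, 130]
    - [0, 0, 140]
    - [0, 0, 145]
  rot:
    - [0, 0, 0]
    - [0, 0, 0]
    - [0, 0, 0]
    - [0, 0, 0]
    - [0, 0, 0]
    - [0, 0, 0]
    - [0, 0, 0]
    - [0, 0, 0]
    - [0, 0, 0]
    - [0, 0, 0]
  grip: [1, 1, 1, 1, 1, 1, 1, 1, 1, 1]

```text
time_s: 5.35
eef_pos: [0.4922, -0.3245, 0.0702]
eef_rot: [-0.0, 1.0, 0.012, -0.0]
wrist_force: [0.6, 0.0, -0.3]
opening: 0.997
grasp_force: 0.0
```

```bash
python3 - <<'E'
from h import *
T,o=pose(); print(o["eef_pos"],o["time_s"],o["opening"],o["wrist_force"])
c,E=shot("wrist"); cv2.imwrite("pics/w3.png",c["color"][...,::-1])
E
```

```text
[ 0.49219767 -0.32447017  0.07024958] 5.35 0.9968123767664537 [ 0.55226188  0.0291256  -0.31486588]
```

View pics/w3.png

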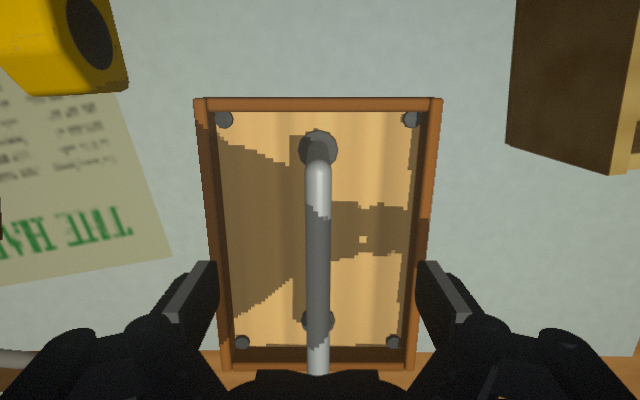

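The bar at (317,280) is centred between the open pads at (212,275) and (422,275), with nothing touching. Closing now, then a small lift.

play_rows:
  xyz:
    - [0, 0, 0]
    - [0, 0, 0]
    - [0, 0, 0]
    - [0, 0, 0]
    - [0, 0, 0]
    - [0, 0, 0]
    - [0, 0, 0]
    - [0, 0, -3]
    - [0, 0, -8]
    - [0, 0, -15]
  rot:
    - [0, 0, 0]
    - [0, 0, 0]
    - [0, 0, 0]
    - [0, 0, 0]
    - [0, 0, 0]
    - [0, 0, 0]
    - [0, 0, 0]
    - [0, 0, 0]
    - [0, 0, 0]
    - [0, 0, 0]
  grip: [0, 0, 0, 0, 0, 0, 0, 0, 0, 0]

```text
time_s: 6.65
eef_pos: [0.4918, -0.324, 0.0854]
eef_rot: [-0.0, 1.0, 0.012, -0.0]
wrist_force: [-0.1, 0.0, -3.2]
opening: 0.093
grasp_force: 58.4
```

play_rows:
  xyz:
    - [0, 0, -10]
    - [0, 0, -30]
    - [0, 0, -55]
    - [0, 0, -80]
    - [0, 0, -100]
    - [0, 0, -110]
    - [0, 0, -115]
    - [0, 0, -115]
    - [0, 0, -115]
    - [0, 0, -115]
  rot:
    - [0, 0, 0]
    - [0, 0, 0]
    - [0, 0, 0]
    - [0, 0, 0]
    - [0, 0, 0]
    - [0, 0, 0]
    - [0, 0, 0]
    - [0, 0, 0]
    - [0, 0, 0]
    - [0, 0, 0]
  grip: [0, 0, 0, 0, 0, 0, 0, 0, 0, 0]

```text
time_s: 7.9
eef_pos: [0.4918, -0.3241, 0.1998]
eef_rot: [-0.001, 1.0, 0.012, -0.001]
wrist_force: [-0.8, 0.3, -2.6]
opening: 0.094
grasp_force: 58.5
```

```bash
python3 - <<'E'
from h import *
T,o=pose(); print(o["eef_pos"],o["time_s"],o["opening"],o["wrist_force"],o["grasp_force"])
print(togo([.541,-.0625,.200],np.radians(-10.5)))
for n in ["wrist","side","scene"]:
    c,E=shot(n); P=cloud(c,E); Q=P.reshape(-1,3); Q=Q[np.isfinite(Q[:,2])]
    S=Q[(Q[:,2]>.185)&(Q[:,2]<.215)&(abs(Q[:,0]-.49)<.11)&(abs(Q[:,1]+.32)<.09)]
    if len(S)>50: print(n,"rim",len(S),cv2.minAreaRect((S[:,:2]*1000).astype(np.float32)),np.percentile(S[:,2],99))
    S=Q[(Q[:,2]>.075)&(Q[:,2]<.095)&(abs(Q[:,0]-.541)<.12)&(abs(Q[:,1]+.0625)<.12)]
    if n!="wrist": print(n,"cups",len(S),cv2.minAreaRect((S[:,:2]*1000).astype(np.float32)))
E
```

```text
[ 0.49182347 -0.32412707  0.19975805] 7.9 0.09376066167621061 [-0.82780871  0.28365526 -2.55552622] 58.505324721336365
(array([  55.6, -260.3,   -0. ]), array([-0.001 ,  0.0011,  0.2081]))
wrist rim 39867 ((491.00323486328125, -323.60662841796875), (150.11708068847656, 110.20094299316406), 1.5657020807266235) 0.20157861136891614
side rim 788 ((494.2317199707031, -322.8678283691406), (150.6448974609375, 121.0277099609375), 1.6314880847930908) 0.2139197311616562
side cups 500 ((544.6488037109375, -64.51698303222656), (134.4187774658203, 171.32363891601562), 78.38143920898438)
scene rim 791 ((497.5982360839844, -320.2901916503906), (136.0958709716797, 115.31449127197266), 3.928119421005249) 0.21346978956044893
scene cups 618 ((541.4536743164062, -63.912132263183594), (133.15419006347656, 171.78826904296875), 78.40121459960938)
```

play_rows:
  xyz:
    - [4, -15, 0]
    - [11, -45, 0]
    - [19, -85, 0]
    - [28, -125, 0]
    - [37, -165, 0]
    - [45, -200, 0]
    - [51, -229, 0]
    - [55, -247, 0]
    - [57, -256, 0]
    - [58, -259, 0]
  rot:
    - [0, 0, 0.01]
    - [0, 0, 0.04]
    - [0, 0, 0.07]
    - [0, 0, 0.1]
    - [0, 0, 0.13]
    - [0, 0, 0.16]
    - [0, 0, 0.18]
    - [0, 0, 0.2]
    - [0, 0, 0.21]
    - [0, 0, 0.216]
  grip: [0, 0, 0, 0, 0, 0, 0, 0, 0, 0]

```text
time_s: 9.3
eef_pos: [0.5436, -0.0634, 0.2006]
eef_rot: [0.0, 0.995, -0.095, -0.0]
wrist_force: [-0.2, -0.5, -2.9]
opening: 0.094
grasp_force: 58.6
```

play_rows:
  xyz:
    - [0, 0, 2]
    - [0, 0, 8]
    - [0, 0, 16]
    - [0, 0, 22]
    - [0, 0, 26]
    - [0, 0, 28]
    - [0, 0, 28]
    - [0, 0, 28]
    - [0, 0, 28]
    - [0, 0, 28]
  rot:
    - [0, 0, 0]
    - [0, 0, 0]
    - [0, 0, 0]
    - [0, 0, 0]
    - [0, 0, 0]
    - [0, 0, 0]
    - [0, 0, 0]
    - [0, 0, 0]
    - [0, 0, 0]
    - [0, 0, 0]
  grip: [0, 0, 0, 0, 0, 0, 0, 0, 0, 0]

```text
time_s: 10.55
eef_pos: [0.5438, -0.0641, 0.1727]
eef_rot: [0.0, 0.995, -0.095, 0.0]
wrist_force: [0.4, 0.1, -3.5]
opening: 0.096
grasp_force: 58.6
```

```bash
python3 - <<'E'
from h import *
T,o=pose(); print(T.round(4).tolist(),o["time_s"],o["wrist_force"],o["grasp_force"])
ims=[]
for n in ["side","scene"]:
    c,E=shot(n); P=cloud(c,E); Q=P.reshape(-1,3); Q=Q[np.isfinite(Q[:,2])]
    S=Q[(Q[:,2]>.15)&(Q[:,2]<.178)&(abs(Q[:,0]-.541)<.11)&(abs(Q[:,1]+.063)<.09)]
    print(n,"rim",len(S),cv2.minAreaRect((S[:,:2]*1000).astype(np.float32)),np.percentile(S[:,2],99))
    S=Q[(Q[:,2]>.072)&(Q[:,2]<.095)&(abs(Q[:,0]-.541)<.12)&(abs(Q[:,1]+.0625)<.12)]
    print(n,"cups",len(S),cv2.minAreaRect((S[:,:2]*1000).astype(np.float32)))
    im=c["color"][:,:,::-1]; im=im[120:220,252:352] if n=="side" else im[125:225,265:365]
    ims.append(cv2.resize(im,(400,400),interpolation=cv2.INTER_CUBIC))
cv2.imwrite("pics/b4.png",np.hstack(ims))
E
```

```text
[[0.9818, -0.19, 0.0003, 0.5438], [-0.19, -0.9818, -0.0001, -0.0641], [0.0003, 0.0, -1.0, 0.1727], [0.0, 0.0, 0.0, 1.0]] 10.55 [ 0.39978059  0.1437649  -3.52045598] 58.57045590877533
side rim 1431 ((544.5751953125, -61.66841125488281), (118.36024475097656, 150.26861572265625), 79.75550842285156) 0.17508047645014582
side cups 566 ((544.6148681640625, -62.62590026855469), (137.25770568847656, 171.52989196777344), 79.07906341552734)
scene rim 1847 ((542.9312133789062, -60.230735778808594), (113.19442749023438, 156.21873474121094), 79.93770599365234) 0.17477263087190642
scene cups 702 ((542.2698974609375, -63.96858215332031), (130.82330322265625, 172.71900939941406), 79.2339859008789)
```

View pics/b4.png

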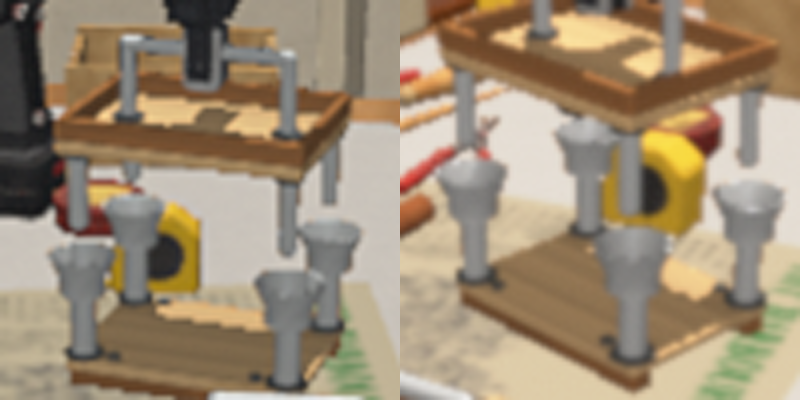

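Both views show each leg tip directly over its cup (side: 78,225 over 82,250 and 287,250 over 290,285), and the measured rim and cup centres agree to 1–3 mm. I'll lower gradually.

play_rows:
  xyz:
    - [0, 0, 3]
    - [0, 0, 8]
    - [0, 0, 13]
    - [0, 0, 18]
    - [0, 0, 22]
    - [0, 0, 26]
    - [0, 0, 30]
    - [0, 0, 33]
    - [0, 0, 36]
    - [0, 0, 36]
  rot:
    - [0, 0, 0]
    - [0, 0, 0]
    - [0, 0, 0]
    - [0, 0, 0]
    - [0, 0, 0]
    - [0, 0, 0]
    - [0, 0, 0]
    - [0, 0, 0]
    - [0, 0, 0]
    - [0, 0, 0]
  grip: [0, 0, 0, 0, 0, 0, 0, 0, 0, 0]

```text
time_s: 11.9
eef_pos: [0.5435, -0.064, 0.1363]
eef_rot: [-0.0, 0.995, -0.095, -0.0]
wrist_force: [0.7, -0.1, -2.8]
opening: 0.091
grasp_force: 58.6
```

play_rows:
  xyz:
    - [0, 0, 1]
    - [0, 0, 2]
    - [0, 0, 3]
    - [0, 0, 3.5]
    - [0, 0, 4]
    - [0, 0, 4]
    - [0, 0, 4]
    - [0, 0, 4]
    - [0, 0, 4]
    - [0, 0, 4]
  rot:
    - [0, 0, 0]
    - [0, 0, 0]
    - [0, 0, 0]
    - [0, 0, 0]
    - [0, 0, 0]
    - [0, 0, 0]
    - [0, 0, 0]
    - [0, 0, 0]
    - [0, 0, 0]
    - [0, 0, 0]
  grip: [0, 0, 0, 0, 0, 0, 0, 0, 0, 0]

```text
time_s: 13.15
eef_pos: [0.5441, -0.064, 0.1338]
eef_rot: [-0.0, 0.995, -0.095, 0.001]
wrist_force: [-3.5, 2.8, 6.7]
opening: 0.098
grasp_force: 59.6
```

```bash
python3 - <<'E'
from h import *
T,o=pose(); print(o["eef_pos"],o["time_s"],o["wrist_force"])
c,E=shot("wrist"); P=cloud(c,E); Q=P.reshape(-1,3); Q=Q[np.isfinite(Q[:,2])]
S=Q[(Q[:,2]>.128)&(Q[:,2]<.145)&(abs(Q[:,0]-.543)<.11)&(abs(Q[:,1]+.063)<.1)]
print(cv2.minAreaRect((S[:,:2]*1000).astype(np.float32)),np.percentile(S[:,2],[50,90,99]))
E
```

```text
[ 0.54409229 -0.06398991  0.13378426] 13.15 [-3.45803335  2.75559414  6.71832071]
((543.132080078125, -63.299537658691406), (110.57930755615234, 149.9646759033203), 79.02587127685547) [0.13433312 0.13528984 0.13615144]
```

Contact: the force rose by about 9.5 N, and the rim height gives an origin at 63 mm, so the tier is home. A slight press, then release and retreat.

play_rows:
  xyz:
    - [0, 0, 1]
    - [0, 0, 1]
    - [0, 0, 0]
    - [0, 0, 0]
    - [0, 0, 0]
    - [0, 0, 0]
    - [0, 0, 0]
    - [0, 0, 0]
    - [0, 0, 0]
    - [0, 0, -8]
  rot:
    - [0, 0, 0]
    - [0, 0, 0]
    - [0, 0, 0]
    - [0, 0, 0]
    - [0, 0, 0]
    - [0, 0, 0]
    - [0, 0, 0]
    - [0, 0, 0]
    - [0, 0, 0]
    - [0, 0, 0]
  grip: [0, 0, 0, 0.3, 0.6, 1, 1, 1, 1, 1]

```text
time_s: 14.45
eef_pos: [0.5432, -0.0639, 0.1402]
eef_rot: [-0.0, 0.995, -0.095, -0.001]
wrist_force: [0.3, -0.2, -0.1]
opening: 1.002
grasp_force: 0.0
```

play_rows:
  xyz:
    - [0, 0, -10]
    - [0, 0, -25]
    - [0, 0, -45]
    - [0, 0, -65]
    - [0, 0, -85]
    - [0, 0, -100]
    - [0, 0, -110]
    - [0, 0, -115]
    - [0, 0, -115]
    - [0, 0, -115]
  rot:
    - [0, 0, 0]
    - [0, 0, 0]
    - [0, 0, 0]
    - [0, 0, 0]
    - [0, 0, 0]
    - [0, 0, 0]
    - [0, 0, 0]
    - [0, 0, 0]
    - [0, 0, 0]
    - [0, 0, 0]
  grip: [1, 1, 1, 1, 1, 1, 1, 1, 1, 1]

```text
time_s: 15.7
eef_pos: [0.5433, -0.064, 0.2548]
eef_rot: [-0.0, 0.995, -0.095, -0.001]
wrist_force: [0.1, 0.3, 0.1]
opening: 1.003
grasp_force: 0.0
```

```bash
python3 - <<'E'
from h import *
T,o=pose(); print(o["eef_pos"],o["time_s"],o["wrist_force"],o["opening"])
c,E=shot("wrist"); P=cloud(c,E); Q=P.reshape(-1,3); Q=Q[np.isfinite(Q[:,2])]
S=Q[(Q[:,2]>.128)&(Q[:,2]<.145)&(abs(Q[:,0]-.543)<.11)&(abs(Q[:,1]+.063)<.1)]
A=np.c_[S[:,:2]-S[:,:2].mean(0),np.ones(len(S))]
print(cv2.minAreaRect((S[:,:2]*1000).astype(np.float32)),np.percentile(S[:,2],[50,90,99]),"tilt",np.linalg.lstsq(A,S[:,2],rcond=None)[0])
ims=[]
for n in ["side","scene"]:
    c,E=shot(n); im=c["color"][:,:,::-1]; im=im[140:290,235:385] if n=="side" else im[130:280,230:380]
    ims.append(cv2.resize(im,(400,400),interpolation=cv2.INTER_CUBIC))
cv2.imwrite("pics/b5.png",np.hstack(ims))
E
```

```text
[ 0.54332941 -0.06396035  0.25482127] 15.7 [0.1407383  0.28367397 0.12116176] 1.0026396665699966
((542.900390625, -62.77680206298828), (110.11254119873047, 149.55441284179688), 78.998046875) [0.13452244 0.13550515 0.13631123] tilt [ 0.00529484 -0.00197451  0.13414696]
```

View pics/b5.png

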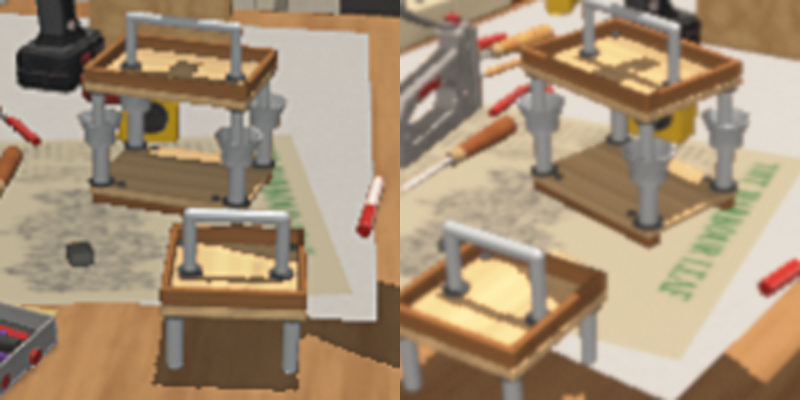

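The tier stands level with all four legs in the cups (side view: 100,120; 135,105; 237,145; 267,105). The rim top at 135 mm fits fully home, the square tier hasn't been disturbed, and the gripper is clear. Handing in.

```bash
python3 -c "
from bench import ctrl
print(ctrl.hand_in())"
```

```text
the job is handed in; nothing more can be done
None
```

The long tier stands level and fully home in all four cups, released only once seated; the square tier was not touched, and the job was handed in at about 16 s (the first grip missed the bar and was redone).

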